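# Fit the dicing insert into the vegetable chopper

### The arm

A 6-joint arm with a two-finger parallel gripper is mounted at the origin on the work surface. World frame = base frame: x ahead of the robot, y to its left, z up, the work surface at z = 0. Lengths are in m, angles in rad, forces in N, time in s.
With the tool pointing down it reaches from about 0.25 to 0.8 m from the base axis. Payload 3.9 kg.
Tool frame: the origin (TCP) lies at the centre of the arm's flange, where the gripper is bolted on; the fingertips stand 173 mm ahead of it and the grasp point (between the pads) lies 155 mm ahead of it; z points along the fingers, y is the line along which they close (so a half turn about z gives the same grasp; the last joint's range is limited). The gripper opens to 85 mm and grips with 20 to 120 N. Pads are 22 mm wide; open, the fingers measure 114 mm over their backs; the gripper's body (76 mm by 85 mm) begins 54 mm behind the grasp point. The pads swing forward as they close: fully open they stand 13 mm farther back than shut.
Start: joints at [1.101, 0.26, -0.138, 1.173, 0, 1.571], TCP at [0.238, 0.468, 0.405] pointing down, gripper open.
Joint ranges: [-2.78, 2.78], [-0.83, 1.72], [-1.28, 1.37], [-1.9, 2.12], [-1.57, 1.48], [-3.14, 3.14]. Speed limits (rad/s): [2.57, 2.57, 3.14, 3.14, 3.14, 3.14].

### API

Orientations are given as [roll, pitch, yaw] about the fixed x, y, z axes, in that order (R = Rz(yaw) Ry(pitch) Rx(roll)).
In Python, from cell import monitor, capture, hand_in gives the robot as it stands.
- The arm moves only by the tool arm_command, never from a script. Its argument "motion" is a list that holds one entry, the list of rows, each a list of 7 numbers: the turn, a rotation vector about the tool's x, y, z in degrees, then the shift along the tool's x, y, z in cm, then the finger opening in cm, from 0 to 8.54. A call has 1 to 5 rows; each row shifts and turns the commanded pose from where the row before left it, along the tool's axes as they then stand; what a row does not reach is not made up. A row lasts 1/12 s, in which the tool goes at most 41.7 mm and 7.16 degrees, less where a joint would pass 70% of its speed; a pose out of reach is approached as far as the arm can. A call with a gripper value outside its range is refused whole. The fingers move at their own pace and stop on an object; "force" is the grip in N (left out, the last holds). Time passes only in rows, so rows that do not move let the fingers close. It gives the time, the measured TCP pose, the force, the opening and the grip force at its end, in the units of the state.
- monitor.observe(): the state, without advancing time (a new reading comes with each control period).
- capture(name): name is "scene" or "top" or "wrist"; returns a dict with "color" (400x640x3 uint8, blue, green, red), "range_z" (400x640 float32, m along the optical axis (not along the pixel's ray), 0 where there is no reading), "mtx" (3x3 intrinsics, pixels), "rvec" (rotation vector, rad) and "tvec" (3), from world to camera coordinates, as OpenCV has them; the wrist camera has in their place "mount" (4x4, takes a point from camera to tool coordinates, whose origin is the TCP and whose axes are the flange's). Camera axes: x right, y down, z forward; pixel columns grow to the right and rows downward; lengths in m; the calibration is good to about 2 mm. A picture is of the moment at which its call begins: read the wrist's pose just before it.
- hand_in(): hands the job in; it is judged then, once.
The state is a dict: "clock": time; "joints": joint angles; "joint_vel": joint speeds; "tau": joint torques, N m; "eef_pos": TCP position; "ee_rot": TCP orientation; "ft_force": force on the tool from outside, world axes, zero at the start; "moment": the same for the moment, N m; "opening": opening from 0.0 (shut) to 1.0 (fully open); "gripper_force": force on a finger pad.
Only numpy, scipy, OpenCV 4.12 (cv2) and the standard library are available. Lean on these libraries where they do the work, as an engineer would, in place of code of your own. Each camera call takes 0.05 s, during which the arm holds its last target. There are 200 camera calls.

### The job

Fit the dicing insert (the one with the square grid) into the vegetable chopper: take it from the counter and lay it flat on the chopper's flat cover, nose towards the hinge, then push it over the raised lip, nose under the lugs and against the sprung keeper, until its tail drops behind the lip and it lies fully home in the pocket. Push and press gently, by feel, never ramming it against the chopper, and leave the other insert and everything else on the counter alone.

Things in the scene. Friction and masses are not known exactly. Their poses are not given: they have to be found in the camera images.
- chopper: A manual vegetable chopper that stands fast on rubber feet: a clear plastic box under a white deck, 270 (x) by 110 mm (y). Origin: centre of its underside, z up; +x points from the flat cover over lip and pocket to the hinge, the way an insert is pushed in. Heights are above the counter. The open lid, fixed, leans away from the hinge (x 128 mm) up to x 234 mm, 200 mm high.
- cover (a point): The middle of the chopper's flat open cover, where an insert is laid: level, 72 mm high, chopper x -135 to -16 mm, y +-55 mm. This point is at x = -75 mm. Axes as the chopper's.
- lip (a point): The top edge of the raised lip (chopper x = 0, 76 mm high). Towards the cover its top is 4 mm wide, then a ramp goes down 4 mm over x -4 to -16 mm. On the pocket's side it drops straight 6 mm to the pocket floor. Beside the ramp, guide walls narrow from y +-42 mm (at x -21 mm) to +-35 mm at the lip, tops 78 mm high.
- pocket (a point): The middle of the insert pocket's floor (chopper x = 40 mm, 70 mm high), axes as the chopper's: the dicing insert's origin comes here, x along x, when it is home. Side walls at y = +-35 mm, 78 mm high. The insert goes in nose low; home, its tail stands against the lip's far face, its top 2 mm above the lip, held there by the keeper.
- lugs (a point): The near edge of the two fixed hold-down lugs at the pocket's far end (chopper x = 72.5 mm, y 14 to 35 mm on both sides), undersides 77 mm high, 7 mm above the pocket floor. The insert's tongue goes under them. An insert pushed about 2.5 mm farther than needed runs its body hard into their edges.
- keeper_face (a point): Rest position of the sprung steel keeper's face (chopper x = 75.5 mm), low between the lugs. It gives way along +x: about 3 N to start, 0.9 N more per mm. The nose must push it back 4.5 mm before the insert's tail clears the lip. Under its push, friction holds the tail up: press the tail down while still holding the insert forward.
- dicer: The dicing insert: grey plastic plate with a SQUARE opening and square grid of steel blades, 80 (x) x 66 x 8 mm, about 120 g, flat on the counter. Origin: centre of its underside, z up. Nose = +x end: the last 10 mm are a tongue 56 mm wide, 5 mm thick. Tail = -x end: behind the finger tab the plate goes on 8 mm as a thumb ledge, x -40 to -32 mm, top 8 mm above the underside.
- dicer_tab (a point): The middle of the dicing insert's upright finger tab, 27 mm behind its origin and 15 mm above its underside. The tab is 10 mm thick along x (x -32 to -22 mm), 26 mm wide along y, and its top is 22 mm above the underside. Good to grip, and to push from behind.
- wedger: The spare wedge-cutting insert, the one with a ROUND opening and radial blades round a hub; otherwise the same plate as the dicing insert. It stays where it lies.
- jar_lid: A white plastic jar lid lying flat, 56 mm across and 12 mm high; not to be disturbed. Origin: at its underside.
- mill: A black pepper mill, 48 mm across and 120 mm high; not to be disturbed. Origin: at its underside.
- bowl: A white ceramic bowl, 120 mm across and 55 mm high; not to be disturbed. Origin: at its underside.
- knife: A paring knife lying flat, 200 mm long, black handle; not to be disturbed. Origin: where the handle meets the blade.
Not all that is in view belongs to the job. Leave any red or yellow look-alike of the dicer alone.

How it is judged:
By the outcome, as a careful person would: the job done as asked, in the order asked, and still so for the second after the job is handed in, with the robot touching nothing.
It also fails if it takes over 64 s, if anything falls off the work surface, if the arm or the gripper's body presses on something with over 40 N, if the wrist force passes 120 N, or if a joint passes its speed limit or range.

## Working session

There is one attempt and no reset: what is moved stays moved. The work goes in short steps, Python scripts to look and compute and a tool call to move; the robot and the scene stay as the last step left them, time stands still between calls to the robot, and variables do not carry over. Pictures are saved under pics/ and viewed, at most 10 in all, crops included, and the job is handed in when it is done.

Besides the shell and the picture viewer there is one more tool, called after "Emit:" by a JSON object that holds its "fn" and its "kwargs", one argument or row to a line. arm_command: Moves the arm, as the interface text tells. Its arguments: {"type":"object","properties":{"motion":{"type":"array","items":{"type":"array","items":{"type":"array","items":{"type":"number"}}}},"force":{"type":"number"}},"required":["motion"]}

```bash
ls; mkdir -p pics
cat > h.py <<'E'
import numpy as np, cv2, pickle
from cell import monitor, capture, hand_in
from scipy.spatial.transform import Rotation as Ro
def cap(n):
    s=monitor.observe(); c=capture(n)
    if 'mount' in c:
        T=np.eye(4); T[:3,:3]=Ro.from_euler('xyz',s['ee_rot']).as_matrix(); T[:3,3]=s['eef_pos']
        c['T']=T@c['mount']
    else:
        R=cv2.Rodrigues(np.array(c['rvec'],float))[0]; T=np.eye(4); T[:3,:3]=R.T; T[:3,3]=-R.T@np.array(c['tvec'],float).ravel(); c['T']=T
    return c
def ray(c,uv,z):
    uv=np.atleast_2d(np.array(uv,float)); K=np.array(c['mtx'])
    d=np.c_[(uv-K[:2,2])/[K[0,0],K[1,1]],np.ones(len(uv))]@c['T'][:3,:3].T
    o=c['T'][:3,3]
    return o+d*((z-o[2])/d[:,2])[:,None]
def cloud(c):
    K=c['mtx'];v,u=np.mgrid[:400,:640];z=c['range_z']
    p=np.stack([(u-K[0,2])/K[0,0]*z,(v-K[1,2])/K[1,1]*z,z],-1)
    return p@c['T'][:3,:3].T+c['T'][:3,3]
E
python3 - <<'E'
from h import *
s=monitor.observe();print({k:np.round(v,3) for k,v in s.items()})
ims=[]
for n in['top','scene']:
    c=cap(n);pickle.dump(c,open(n+'.pkl','wb'));cv2.imwrite(f'pics/{n}0.png',c['color']);print(n,np.round(c['T'],3))
E
```

```text
pics
{'clock': np.float64(0.0), 'joints': array([ 1.101,  0.261, -0.139,  1.173, -0.   ,  1.571]), 'joint_vel': array([-0.   , -0.   , -0.   ,  0.001, -0.001,  0.001]), 'tau': array([-3.0000e-03, -4.0567e+01,  2.5393e+01,  1.9000e-02, -0.0000e+00,
       -0.0000e+00]), 'eef_pos': array([0.238, 0.468, 0.404]), 'ee_rot': array([-3.14 ,  0.   ,  2.672]), 'ft_force': array([ 0.99 , -0.347,  0.304]), 'moment': array([-0.045, -0.011, -0.006]), 'gripper_force': np.float64(0.0), 'opening': np.float64(0.996)}
top [[ 0.019 -0.992  0.128  0.458]
 [-1.    -0.018  0.013 -0.145]
 [-0.011 -0.128 -0.992  1.04 ]
 [ 0.     0.     0.     1.   ]]
scene [[-0.432  0.567 -0.701  1.376]
 [ 0.902  0.259 -0.346  0.255]
 [-0.015 -0.782 -0.623  0.801]
 [ 0.     0.     0.     1.   ]]
```

View pics/top0.png

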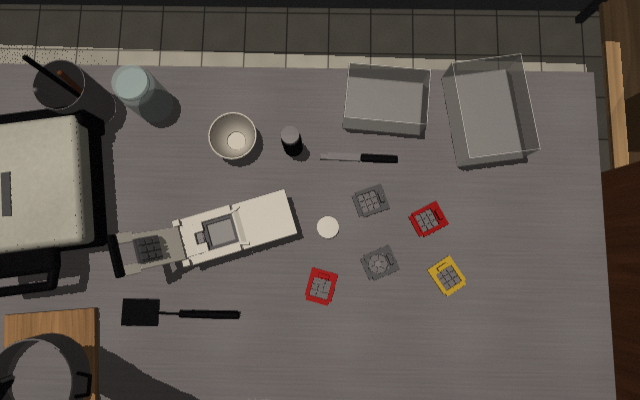

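View pics/scene0.png

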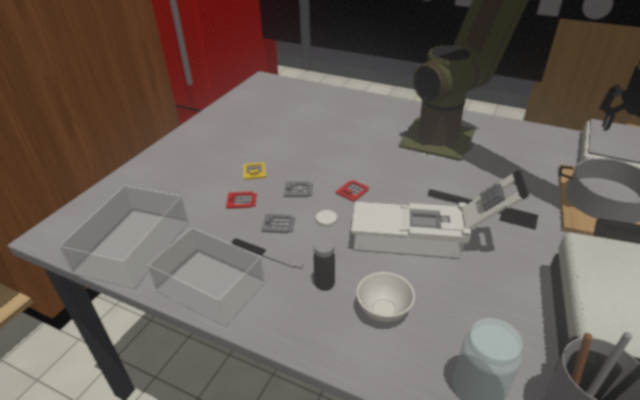

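The top view shows two grey inserts: (370,201) with a square grid and (379,262) with round/radial blades. There are also red ones at (428,219) and (321,286) and a yellow one at (447,275). The grey square-grid one at (370,201) fits the description, and an enlarged crop will confirm it. The chopper runs from (295,215) to its hinge near (180,245), with its lid at (145,250).

Run:
```python
from h import *
c=pickle.load(open('top.pkl','rb'));im=c['color']
a=cv2.resize(im[175:285,340:410],None,fx=5,fy=5,interpolation=cv2.INTER_CUBIC)
b=cv2.resize(im[180:275,170:305],None,fx=3,fy=3,interpolation=cv2.INTER_CUBIC)
o=np.zeros((550,760,3),np.uint8);o[:,:350]=a;o[:285,352:757]=b;cv2.imwrite('pics/crop1.png',o)
P=cloud(c);print(c['mtx'])
for u,v in[(370,201),(379,262),(270,215),(220,235),(328,227),(290,140),(250,260),(380,230)]:print(u,v,np.round(P[v,u],3),np.round(ray(c,(u,v),0)[0],3))
# insert footprint via height
r=P[180:225,345:395];m=((r[...,2]>.004)&(r[...,2]<.012)).astype(np.uint8)
print(cv2.minAreaRect(r[m>0][:,:2].astype(np.float32)),m.sum());t=r[r[...,2]>.016];print(len(t),t.mean(0) if len(t) else '')
# cover
r=P[170:290,150:320];m=(abs(r[...,2]-.072)<.003);q=r[m][:,:2].astype(np.float32);print(cv2.minAreaRect(q),len(q))
```

```text
[[413.99614137   0.         317.45605792]
 [  0.         413.99614137 201.81536383]
 [  0.           0.           1.        ]]
370 201 [ 0.596 -0.264  0.001] [ 0.597 -0.264  0.   ]
379 262 [ 0.444 -0.285  0.012] [ 0.444 -0.287  0.   ]
270 215 [ 0.55  -0.021  0.072] [ 0.556 -0.012  0.   ]
220 235 [0.503 0.111 0.005] [0.504 0.112 0.   ]
328 227 [ 0.528 -0.159  0.014] [ 0.529 -0.159  0.   ]
290 140 [ 0.717 -0.067  0.122] [ 0.752 -0.057  0.   ]
250 260 [ 0.443  0.034 -0.   ] [0.443 0.034 0.   ]
380 230 [ 0.524 -0.29  -0.004] [ 0.524 -0.289  0.   ]
((0.5912575125694275, -0.26720672845840454), (0.11015625298023224, 0.12165885418653488), 4.140545845031738) 475
59 [ 0.57389347 -0.25667122  0.24631507]
((0.5217761397361755, 0.0553460568189621), (0.1103549525141716, 0.26182886958122253), 17.915058135986328) 2692
```

View pics/crop1.png

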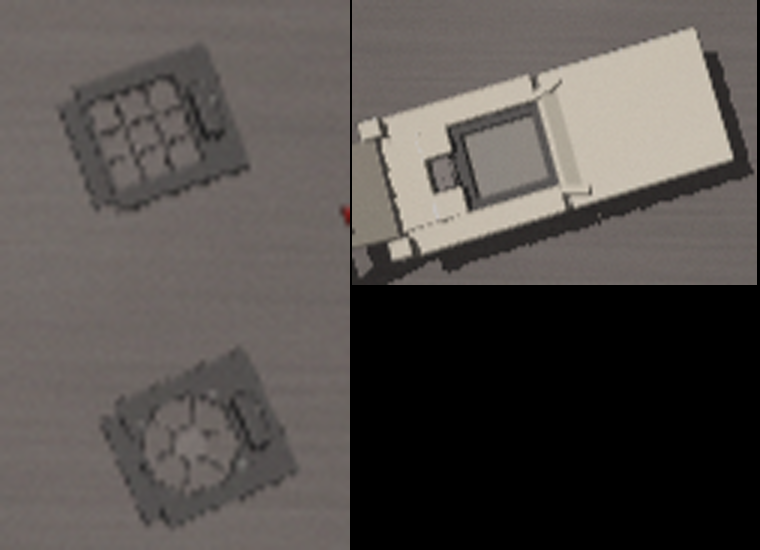

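The enlarged crop confirms it. The upper insert at top-view pixel (370,201) has the square grid, with its nose to the image left and tab to the right, so it is the dicer. The lower one at (379,262) is the radial wedger. The chopper's nose direction is also image left.

Run:
```python
from h import *
c=pickle.load(open('top.pkl','rb'));P=cloud(c)
for y in np.arange(.6,-.4,-.1):
    print(round(y,1),[round(float(P[(abs(P[...,0]-x)<.05)&(abs(P[...,1]-y)<.05)&(c['range_z']>0)][:,2].max(initial=-1)),2) for x in np.arange(.1,.9,.1)])
k=lambda *p:ray(c,[(170+(u-352)/3,180+v/3) for u,v in p],.072)
print('cover corners',np.round(k((695,28),(735,160)),3))
d=lambda z,*p:np.round(ray(c,[(340+u/5,175+v/5) for u,v in p],z),3)
print('dicer',d(.008,(205,43),(248,168),(60,108),(97,207)), 'tab top',d(.022,(203,108)))
w=cap('wrist');print(np.round(w['mount'],3),w['mtx'])
```

```text
0.6 [0.05, 0.09, 0.02, 0.12, 0.13, 0.13, 0.13, 0.13]
0.5 [0.03, 0.09, 0.09, 0.12, 0.13, 0.13, 0.13, 0.21]
0.4 [0.09, 0.31, 0.02, 0.01, 0.13, 0.13, 0.13, 0.22]
0.3 [0.01, 0.01, 0.01, 0.21, 0.21, 0.01, 0.01, 0.15]
0.2 [0.01, 0.01, 0.02, 0.19, 0.18, 0.01, 0.01, 0.01]
0.1 [0.01, 0.01, 0.02, 0.08, 0.09, 0.08, 0.06, 0.06]
0.0 [0.01, 0.01, 0.01, 0.01, 0.08, 0.08, 0.12, 0.06]
-0.1 [0.01, 0.01, 0.01, 0.03, 0.08, 0.08, 0.12, 0.12]
-0.2 [0.01, 0.01, 0.01, 0.02, 0.02, 0.02, 0.01, 0.09]
-0.3 [0.01, 0.01, 0.01, 0.02, 0.02, 0.03, 0.02, 0.09]
cover corners [[ 0.611 -0.053  0.072]
 [ 0.508 -0.087  0.072]]
dicer [[ 0.64  -0.291  0.008]
 [ 0.577 -0.312  0.008]
 [ 0.606 -0.218  0.008]
 [ 0.556 -0.237  0.008]] tab top [[ 0.605 -0.288  0.022]]
[[ 0.001 -0.947 -0.321  0.082]
 [ 1.     0.     0.    -0.   ]
 [-0.    -0.321  0.947  0.032]
 [ 0.     0.     0.     1.   ]] [[282.56580975   0.         315.1762542 ]
 [  0.         282.56580975 202.62986278]
 [  0.           0.           1.        ]]
```

Emit:
{"fn": "arm_command", "kwargs": {
  "motion": [
    [[0,0,0,-3.2,-1.8,-1,8.5],[0,0,0,-3.2,-1.8,-1,8.5],[0,0,0,-3.3,-1.9,0,8.5],[0,0,0,-3.3,-1.9,0,8.5],[0,0,0,-3.3,-1.9,0,8.5]]
  ]
}}

```text
clock: 0.57
eef_pos: [0.3413, 0.3099, 0.4247]
ee_rot: [3.141, 0.0, 2.673]
ft_force: [0.5, -0.5, -0.1]
opening: 0.996
gripper_force: 0.0
```

Emit:
{"fn": "arm_command", "kwargs": {
  "motion": [
    [[0,0,0,-3.4,-2,0,8.5],[0,0,0,-3.4,-2,0,8.5],[0,0,0,-3.4,-2,0,8.5],[0,0,0,-3.4,-2,0,8.5],[0,0,0,-3.4,-2,0,8.5]]
  ]
}}

```text
clock: 0.98
eef_pos: [0.4477, 0.1434, 0.4246]
ee_rot: [-3.142, -0.0, 2.672]
ft_force: [0.4, 1.1, 0.4]
opening: 0.997
gripper_force: 0.0
```

Emit:
{"fn": "arm_command", "kwargs": {
  "motion": [
    [[0,0,-7,-3.3,-2,0,8.5],[0,0,-7,-3.3,-1.9,0,8.5],[0,0,-7,-3.3,-1,0,8.5],[0,0,-7,0,0,0,8.5],[0,0,-7,0,0,0,8.5]]
  ]
}}

```text
clock: 1.4
eef_pos: [0.5204, 0.0681, 0.4239]
ee_rot: [3.142, -0.001, -3.013]
ft_force: [-0.2, 1.0, -0.5]
opening: 0.998
gripper_force: 0.0
```

Emit:
{"fn": "arm_command", "kwargs": {
  "motion": [
    [[0,0,-7,0,0,0,8.5],[0,0,-3,0,0,0,8.5],[0,0,0,0,0,0,8.5]]
  ]
}}

```text
clock: 1.65
eef_pos: [0.5189, 0.0695, 0.4243]
ee_rot: [3.141, -0.001, -2.841]
ft_force: [-0.6, 0.3, 0.2]
opening: 0.995
gripper_force: 0.0
```

Run:
```python
from h import *
print(np.round(monitor.observe()['joints'],2))
w=cap('wrist');pickle.dump(w,open('w1.pkl','wb'));cv2.imwrite('pics/w1.png',w['color'])
P=cloud(w);ok=w['range_z']>0
for a,b in[(.069,.0745)]:
    m=(ok&(P[...,2]>a)&(P[...,2]<b)).astype(np.uint8);n,l,s,_=cv2.connectedComponentsWithStats(m)
    for i in range(1,n):
        if s[i,4]>500:
            q=P[l==i];print(s[i],cv2.minAreaRect(q[:,:2].astype(np.float32)),np.median(q[:,2]))
```

```text
[ 0.13  0.25 -0.1   1.22  0.   -0.17]
[  186   131   129    92 10018] ((0.5381802320480347, -0.0010689496994018555), (0.10960179567337036, 0.14316348731517792), 17.44023323059082) 0.07098927262132221
```

View pics/w1.png

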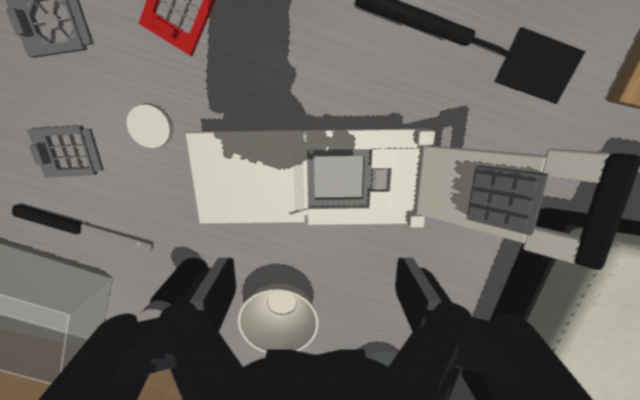

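The wrist view shows the chopper with cover tail corners near (187,133) and (201,223), the lip near x=303 and the pocket at (338,178). The dicer is at (65,150) and the wedger at (50,25).

Run:
```python
from h import *
w=pickle.load(open('w1.pkl','rb'));g=w['color'].astype(int);hsum=g.min(2)
L=hsum[175]; print('row175',[(u,int(L[u])) for u in range(182,420,1) if abs(L[u]-L[u-1])>15])
# bottom edge: columns 210..290, top: columns 195..290
bot=[];top=[]
for u in range(210,290,4):
    v=200+np.argmax(hsum[200:240,u]<130); bot.append((u,v-.5))
for u in range(195,215,2):
    v=150-np.argmax(hsum[150:110:-1,u]<70)*1; top.append((u,v+.5))
tail=[]
for v in range(145,215,4):
    r=hsum[v,170:230]; u=170+np.argmax(r>150); tail.append((u-.5,v))
def ln(p):
    q=ray(w,p,.072)[:,:2]; m=np.median(q,0); vx=cv2.fitLine(q.astype(np.float32),cv2.DIST_HUBER,0,.001,.001).ravel(); return vx
for n,p in(('bot',bot),('top',top),('tail',tail)):
    l=ln(p);print(n,p[0],p[-1],np.round(l,4),'dir deg',np.degrees(np.arctan2(l[1],l[0]))%180)
b,t=ln(bot),ln(tail); 
def X(a,b):
    s=np.linalg.solve(np.c_[a[:2],-b[:2]],b[2:]-a[2:]);return a[2:]+s[0]*a[:2]
print('corner bot-tail',X(b,t),'top-tail',X(ln(top),t))
print('lip top edge px guesses'); print(np.round(ray(w,[(301,175),(306,175),(308,175)],.076),4))
```

```text
row175 [(192, 166), (193, 186), (307, 156), (308, 123), (314, 134), (315, 151), (362, 116), (363, 91), (371, 83), (373, 123), (386, 127), (387, 95), (388, 76), (390, 117), (391, 162), (392, 193), (415, 174), (416, 134), (417, 102)]
bot (210, np.float64(199.5)) (286, np.float64(199.5)) [ 0.7124 -0.7018  0.5689  0.009 ] dir deg 135.42902
top (195, np.float64(150.5)) (213, np.float64(150.5)) [ 0.988  -0.1544  0.5145 -0.0624] dir deg 171.11601
tail (np.float64(186.5), 145) (np.float64(197.5), 213) [ 0.9505  0.3109  0.5591 -0.0685] dir deg 18.110758
corner bot-tail [ 0.62551904 -0.04675974] top-tail [ 0.5572183  -0.06909805]
lip top edge px guesses
[[0.5154 0.0511 0.076 ]
 [0.5137 0.0566 0.076 ]
 [0.513  0.0588 0.076 ]]
```

Run:
```python
from h import *
w=pickle.load(open('w1.pkl','rb'));H=cv2.GaussianBlur(w['color'].min(2).astype(np.float32),(3,3),0)
bot=[(u,212+np.argmin(np.diff(H[212:235,u]))+.5) for u in range(210,410,4)]
top=[(u,122+np.argmax(np.diff(H[122:145,u]))+.5) for u in list(range(194,225,3))+list(range(330,410,4))]
def ln(p,z=.072):
    return cv2.fitLine(ray(w,p,z)[:,:2].astype(np.float32),cv2.DIST_HUBER,0,.0005,.001).ravel()
tail=[(170+np.argmax(np.diff(H[v,170:230]))+.5,v) for v in range(145,215,3)]
lip=[(298+np.argmin(np.diff(H[v,298:318]))+.5,v) for v in range(158,202,3)]
print(lip)
R={}
for n,p,z in(('bot',bot,.078),('botc',bot[:18],.072),('topc',top[:11],.072),('top',top[11:],.078),('tail',tail,.072),('lip',lip,.076)):
    l=R[n]=ln(p,z);print(n,p[0],p[-1],np.round(l,4),np.degrees(np.arctan2(l[1],l[0]))%180)
a=np.radians(108.1);e=np.array([np.cos(a),np.sin(a)]);f=np.array([-e[1],e[0]])
for n,l in R.items(): print(n,'along',l[2:]@e,'across',l[2:]@f)
print('tab/dicer'); 
cv2.imwrite('pics/d.png',cv2.resize(w['color'][110:190,15:115],None,fx=6,fy=6,interpolation=cv2.INTER_CUBIC))
```

```text
[(np.float64(306.5), 158), (np.float64(306.5), 161), (np.float64(306.5), 164), (np.float64(306.5), 167), (np.float64(306.5), 170), (np.float64(306.5), 173), (np.float64(307.5), 176), (np.float64(307.5), 179), (np.float64(307.5), 182), (np.float64(307.5), 185), (np.float64(307.5), 188), (np.float64(307.5), 191), (np.float64(307.5), 194), (np.float64(307.5), 197), (np.float64(307.5), 200)]
bot (210, np.float64(222.5)) (406, np.float64(214.5)) [ 0.2886 -0.9574  0.5723  0.0647] 106.77468
botc (210, np.float64(222.5)) (278, np.float64(221.5)) [ 2.967e-01 -9.550e-01  5.947e-01 -2.000e-04] 107.25695
topc (194, np.float64(132.5)) (224, np.float64(131.5)) [ 0.203  -0.9792  0.5015 -0.0605] 101.71003
top (330, np.float64(130.5)) (406, np.float64(129.5)) [ 0.2967 -0.955   0.442   0.1164] 107.25673
tail (np.float64(187.5), 145) (np.float64(197.5), 214) [ 0.9517  0.3069  0.5569 -0.0686] 17.870995
lip (np.float64(306.5), 158) (np.float64(307.5), 200) [0.9482 0.3178 0.5151 0.0582] 18.528587
bot along -0.11630018647433027 across -0.5640563648586123
botc along -0.18494479574200684 across -0.5651659582203412
topc along -0.21328012827598092 across -0.45788132698601197
top along -0.02667538507922712 across -0.4563193856557829
tail along -0.23821366702750976 across -0.5079997121301293
lip along -0.10468200395514618 across -0.5076577144306612
tab/dicer
```

Emit:
{"fn": "arm_command", "kwargs": {
  "motion": [
    [[0,0,0,0.25,-3.6,0.5,8.5],[0,0,0,0.25,-3.6,0.5,8.5],[0,0,0,0.25,-3.6,0.5,8.5],[0,0,0,0.25,-3.6,0.5,8.5],[0,0,0,0.25,-3.6,0.5,8.5]]
  ]
}}

```text
clock: 2.12
eef_pos: [0.5602, -0.1073, 0.3995]
ee_rot: [3.142, 0.0, -2.842]
ft_force: [0.7, -0.2, -0.3]
opening: 0.993
gripper_force: 0.0
```

Emit:
{"fn": "arm_command", "kwargs": {
  "motion": [
    [[0,0,0,0.25,-3.6,1.9,8.5],[0,0,0,0.25,-3.6,1.9,8.5],[0,0,0,0.25,-3.6,1.9,8.5],[0,0,0,0.25,-3.6,1.9,8.5],[0,0,0,0.25,-3.6,1.9,8.5]]
  ]
}}

```text
clock: 2.53
eef_pos: [0.6015, -0.2832, 0.3037]
ee_rot: [3.141, -0.0, -2.843]
ft_force: [0.4, -0.1, 0.1]
opening: 1.001
gripper_force: 0.0
```

Emit:
{"fn": "arm_command", "kwargs": {
  "motion": [
    [[0,0,0,0,-0.8,0,8.5],[0,0,0,0,0,0,8.5],[0,0,0,0,0,0,8.5]]
  ]
}}

```text
clock: 2.78
eef_pos: [0.6037, -0.2891, 0.3045]
ee_rot: [3.14, -0.0, -2.843]
ft_force: [-0.0, -0.5, 0.5]
opening: 0.999
gripper_force: 0.0
```

Run:
```python
from h import *
s=monitor.observe();print(s['eef_pos'],s['ee_rot'],np.round(s['joints'],2))
w=cap('wrist');pickle.dump(w,open('w2.pkl','wb'));cv2.imwrite('pics/w2.png',w['color'])
```

```text
[ 0.60374709 -0.28913718  0.30450641] [ 3.14032295e+00 -3.29074564e-04 -2.84276400e+00] [-0.45  0.56  0.07  1.09  0.   -0.75]
```

View pics/w2.png

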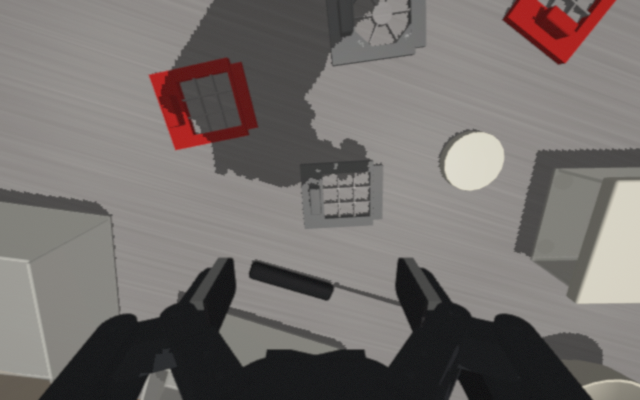

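The dicer is at (342,195), tail edge at (301..305,163..228) on the left, its tab at about (314,200), nose at 382 on the right.

Run:
```python
from h import *
w=pickle.load(open('w2.pkl','rb'));cr=w['color'][150:240,285:400]
cv2.imwrite('pics/w2c.png',cv2.resize(cr,None,fx=6,fy=6,interpolation=cv2.INTER_CUBIC))
P=cloud(w);s=P[155:235,290:392];m=(s[...,2]>.004)&(w['range_z'][155:235,290:392]>0)
q=s[m];print(cv2.minAreaRect(q[:,:2].astype(np.float32)))
m2=(s[...,2]>.015);t=s[m2];print(len(t),t.mean(0),cv2.minAreaRect(t[:,:2].astype(np.float32)))
```

```text
((0.5961302518844604, -0.26326507329940796), (0.0664818063378334, 0.07987765222787857), 20.471298217773438)
327 [ 0.59476257 -0.2919014   0.05145579] ((0.5721292495727539, -0.301027774810791), (0.09703554958105087, 0.009988874197006226), 20.515365600585938)
```

View pics/w2c.png

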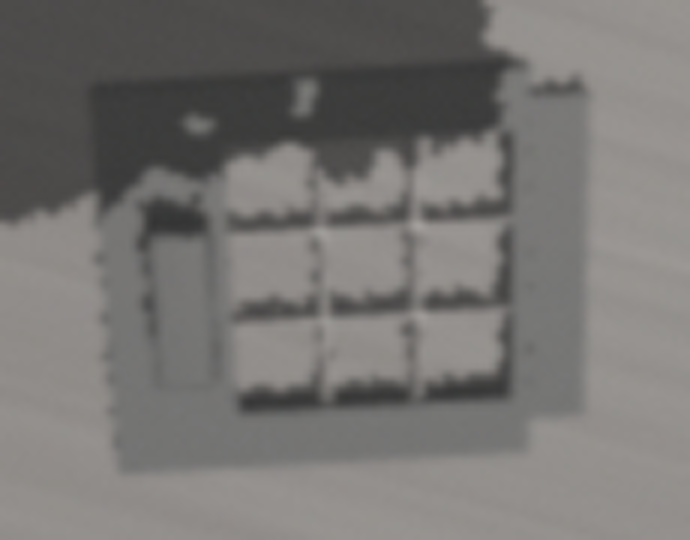

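Emit:
{"fn": "arm_command", "kwargs": {
  "motion": [
    [[0,0,-3.4,-0.2,0,2.5,4],[0,0,0,0,0,2.5,4],[0,0,0,0,0,2.5,4],[0,0,0,0,0,2.5,4],[0,0,0,0,0,1,4]]
  ],
  "force": 30
}}

```text
clock: 3.25
eef_pos: [0.6048, -0.286, 0.1929]
ee_rot: [3.139, -0.002, -2.78]
ft_force: [-0.2, -0.1, -0.7]
opening: 0.47
gripper_force: 0.0
```

Emit:
{"fn": "arm_command", "kwargs": {
  "motion": [
    [[0,0,0,0,0,0.6,3],[0,0,0,0,0,0.45,3],[0,0,0,0,0,0,3],[0,0,0,0,0,0,3],[0,0,0,0,0,0,3]]
  ]
}}

```text
clock: 3.67
eef_pos: [0.6065, -0.2889, 0.1858]
ee_rot: [-3.14, 0.002, -2.782]
ft_force: [0.8, 0.4, -0.2]
opening: 0.353
gripper_force: 0.0
```

Run:
```python
from h import *
s=monitor.observe();print(s['eef_pos'],s['ee_rot'],s['ft_force'],s['opening'])
w=cap('wrist');cv2.imwrite('pics/w3.png',w['color'])
```

```text
[ 0.60649522 -0.28887672  0.18584863] [-3.13963834e+00  1.93288585e-03 -2.78196046e+00] [ 0.81347805  0.40463741 -0.16162598] 0.3527297801388817
```

View pics/w3.png

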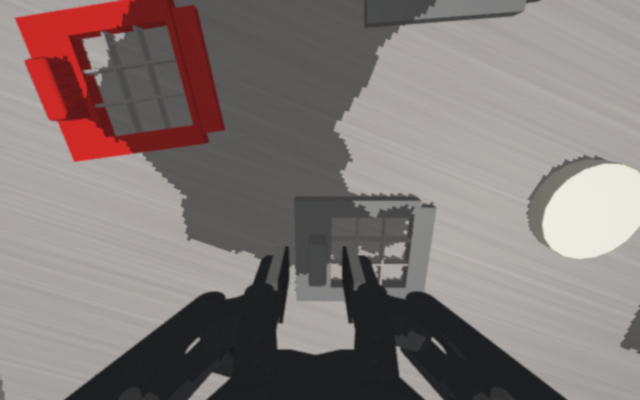

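The fingers at columns 285 and 345 straddle the tab at (318,260). Closing next, then a lift.

Emit:
{"fn": "arm_command", "kwargs": {
  "motion": [
    [[0,0,0,0,0,0,0.8],[0,0,0,0,0,0,0.8],[0,0,0,0,0,0,0.8],[0,0,0,0,0,0,0.8],[0,0,0,0,0,0,0.8]]
  ],
  "force": 40
}}

```text
clock: 4.13
eef_pos: [0.6061, -0.2889, 0.1851]
ee_rot: [-3.14, 0.001, -2.782]
ft_force: [-1.1, 0.2, 5.6]
opening: 0.103
gripper_force: 37.6
```

Emit:
{"fn": "arm_command", "kwargs": {
  "motion": [
    [[0,0,0,0,0,0,0.8],[0,0,0,0,0,0,0.8],[0,0,0,0,0,-0.5,0.8],[0,0,0,0,0,-1,0.8],[0,0,0,0,0,-1,0.8]]
  ]
}}

```text
clock: 4.55
eef_pos: [0.6053, -0.2884, 0.2091]
ee_rot: [3.14, -0.002, -2.782]
ft_force: [-0.2, 0.1, 0.1]
opening: 0.099
gripper_force: 37.0
```

Emit:
{"fn": "arm_command", "kwargs": {
  "motion": [
    [[0,0,0,0,0,-2.3,0.8],[0,0,0,0,0,-2.3,0.8],[0,0,0,0,0,-2.3,0.8],[0,0,0,0,0,-2,0.8],[0,0,0,-0.36,2.55,0,0.8]]
  ]
}}

```text
clock: 4.97
eef_pos: [0.6027, -0.2674, 0.3043]
ee_rot: [-3.131, 0.008, -2.786]
ft_force: [1.1, 0.0, -0.4]
opening: 0.102
gripper_force: 37.1
```

Emit:
{"fn": "arm_command", "kwargs": {
  "motion": [
    [[0,0,0,-0.4,2.55,0,0.8],[0,0,0,-0.4,2.55,0,0.8],[0,0,0,-0.4,2.55,0,0.8],[0,0,0,-0.4,2.55,0,0.8],[0,0,0,-0.4,2.55,0,0.8]]
  ]
}}

```text
clock: 5.38
eef_pos: [0.5736, -0.136, 0.2991]
ee_rot: [-3.141, 0.001, -2.782]
ft_force: [0.4, -0.1, -1.3]
opening: 0.1
gripper_force: 37.1
```

Emit:
{"fn": "arm_command", "kwargs": {
  "motion": [
    [[0,0,0,-0.4,2.55,0,0.8],[0,0,0,-0.4,2.55,0,0.8],[0,0,0,-0.4,2.55,0,0.8],[0,0,0,0,2.55,0,0.8],[0,0,2.9,0,0,0,0.8]]
  ]
}}

```text
clock: 5.8
eef_pos: [0.5476, -0.0339, 0.2989]
ee_rot: [3.139, -0.001, -2.829]
ft_force: [-0.7, -0.2, -0.9]
opening: 0.106
gripper_force: 37.1
```

Emit:
{"fn": "arm_command", "kwargs": {
  "motion": [
    [[0,0,0,0,0,0,0.8],[0,0,0,0,0,0,0.8]]
  ]
}}

```text
clock: 5.97
eef_pos: [0.5496, -0.0373, 0.299]
ee_rot: [-3.141, 0.001, -2.831]
ft_force: [0.4, 0.0, -0.3]
opening: 0.105
gripper_force: 37.1
```

Run:
```python
from h import *
s=monitor.observe();print(s['eef_pos'],s['ee_rot'],s['ft_force'],s['opening'])
w=cap('wrist');pickle.dump(w,open('w4.pkl','wb'));cv2.imwrite('pics/w4.png',w['color'])
```

```text
[ 0.54956335 -0.03726195  0.2990267 ] [-3.14081249e+00  1.08576767e-03 -2.83100661e+00] [ 0.40156893  0.00392789 -0.25993516] 0.10525926307185493
```

View pics/w4.png

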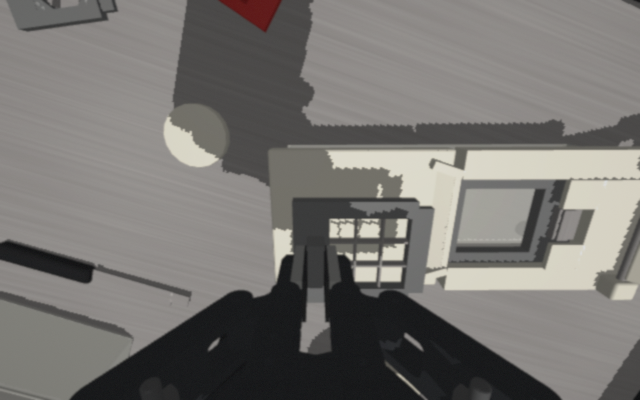

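The dicer is held level above the cover, with its tail at column 295 and its nose at 430. The lip is at about (452,225), with the guide wall tips near (433,162) and (437,283).

Run:
```python
from h import *
w=pickle.load(open('w4.pkl','rb'));H=cv2.GaussianBlur(w['color'].min(2).astype(np.float32),(3,3),0)
bot=[(u,280+np.argmin(np.diff(H[280:300,u]))+.5) for u in range(450,595,4)]
top=[(u,142+np.argmax(np.diff(H[142:158,u]))+.5) for u in range(475,630,4)]
lip=[(440+np.argmin(np.diff(H[v,440:475]))+.5,v) for v in range(190,262,4)]
print(lip[::3],bot[::9],top[::9])
def ln(p,z): return cv2.fitLine(ray(w,p,z)[:,:2].astype(np.float32),cv2.DIST_HUBER,0,.0005,.001).ravel()
a=np.radians(107.7);e=np.array([np.cos(a),np.sin(a)]);f=np.array([-e[1],e[0]]);O=np.array([.518,.060])
for n,p,z in(('bot',bot,.078),('top',top,.078),('lip',lip,.076)):
    l=ln(p,z);print(n,'ang',np.degrees(np.arctan2(l[1],l[0]))%180,'along',(l[2:]-O)@e,'across',(l[2:]-O)@f)
# held insert depth
P=cloud(w);r=w['range_z'];m=np.zeros_like(r,bool);m[195:300,290:440]=1
K=m&(r>0)&(abs(P[...,2]-.122)<.012);q=P[K];print(K.sum(),cv2.minAreaRect(q[:,:2].astype(np.float32)))
A=np.c_[q[:,:2]-q[:,:2].mean(0),np.ones(len(q))];c=np.linalg.lstsq(A,q[:,2],rcond=None)[0];print('plane slope along e,f',c[:2]@e,c[:2]@f,c[2])
h=(K&(abs(P[...,2]-.122)<.004));print(np.median(P[h][:,2]))
wl=[(u,v) for u,v in[(433,162),(437,283)]];print((ray(w,wl,.078)[:,:2]-O)@np.c_[e,f])
```

```text
[(np.float64(459.5), 190), (np.float64(457.5), 202), (np.float64(455.5), 214), (np.float64(453.5), 226), (np.float64(451.5), 238), (np.float64(449.5), 250)] [(450, np.float64(289.5)), (486, np.float64(289.5)), (522, np.float64(289.5)), (558, np.float64(289.5)), (594, np.float64(282.5))] [(475, np.float64(149.5)), (511, np.float64(149.5)), (547, np.float64(149.5)), (583, np.float64(149.5)), (619, np.float64(149.5))]
bot ang 107.86786 along 0.04885660842410438 across -0.054505216713261466
top ang 107.83489 along 0.05473093328812781 across 0.05516613789413245
lip ang 18.072182 along -0.0013831199636061815 across 0.0009945528433191317
7840 ((0.5399788022041321, -0.012442201375961304), (0.06484267115592957, 0.08135120570659637), 18.177833557128906)
plane slope along e,f -0.05709850949200383 0.006734143644025724 0.11972307793837682
0.12052815144954515
[[-0.02348516  0.04662191]
 [-0.00734011 -0.04867008]]
```

Emit:
{"fn": "arm_command", "kwargs": {
  "motion": [
    [[0,0,0,-0.1,0,1.5,0.8],[0,0,0,0,0,1.5,0.8],[0,0,0,0,0,0.5,0.8],[0,0,0,0,0,0.2,0.8],[0,0,0,0,0,0,0.8]]
  ]
}}

```text
clock: 6.43
eef_pos: [0.5503, -0.0377, 0.2609]
ee_rot: [3.141, -0.001, -2.833]
ft_force: [0.1, -0.5, -1.2]
opening: 0.102
gripper_force: 37.1
```

Emit:
{"fn": "arm_command", "kwargs": {
  "motion": [
    [[0,0,0,0,0,0.1,0.8],[0,0,0,0,0,0.1,0.8],[0,0,0,0,0,0,0.8],[0,0,0,0,0,0,0.8]]
  ]
}}

```text
clock: 6.77
eef_pos: [0.5505, -0.0371, 0.2597]
ee_rot: [-3.141, 0.001, -2.833]
ft_force: [0.4, 0.0, 0.2]
opening: 0.103
gripper_force: 37.1
```

Emit:
{"fn": "arm_command", "kwargs": {
  "motion": [
    [[0,0,0,0,0,0.1,0.8],[0,0,0,0,0,0,0.8],[0,0,0,0,0,0.1,0.8],[0,0,0,0,0,0,0.8],[0,0,0,0,0,0,0.8]]
  ]
}}

```text
clock: 7.18
eef_pos: [0.5503, -0.0371, 0.2572]
ee_rot: [-3.142, -0.0, -2.833]
ft_force: [0.1, -0.1, -1.5]
opening: 0.099
gripper_force: 37.1
```

Emit:
{"fn": "arm_command", "kwargs": {
  "motion": [
    [[0,0,0,0,0,0.1,0.8],[0,0,0,0,0,0,0.8],[0,0,0,0,0,0,0.8]]
  ]
}}

```text
clock: 7.43
eef_pos: [0.5502, -0.0371, 0.2571]
ee_rot: [-3.141, 0.0, -2.833]
ft_force: [-2.2, 0.4, 5.4]
opening: 0.104
gripper_force: 37.9
```

Emit:
{"fn": "arm_command", "kwargs": {
  "motion": [
    [[0,0,0,0,0,0,1.6],[0,0,0,0,0,0,1.6],[0,0,0,0,0,0,1.6],[0,0,0,0,0,0,1.6],[0,0,0,0,0,-0.3,1.6]]
  ],
  "force": 20
}}

```text
clock: 7.85
eef_pos: [0.55, -0.0371, 0.2587]
ee_rot: [3.141, -0.001, -2.833]
ft_force: [0.7, -0.6, -0.0]
opening: 0.189
gripper_force: 0.0
```

Emit:
{"fn": "arm_command", "kwargs": {
  "motion": [
    [[0,0,0,0,0,0,1.6],[0,0,0,0,0,0,1.6]]
  ]
}}

```text
clock: 8.02
eef_pos: [0.5505, -0.0371, 0.2594]
ee_rot: [-3.141, 0.0, -2.833]
ft_force: [-0.7, 0.3, 0.1]
opening: 0.187
gripper_force: 0.0
```

Run:
```python
from h import *
s=monitor.observe();print(s['eef_pos'],s['ee_rot'],s['ft_force'],s['opening'])
w=cap('wrist');pickle.dump(w,open('w5.pkl','wb'));cv2.imwrite('pics/w5.png',cv2.resize(w['color'][120:370,200:560],None,fx=2.2,fy=2.2))
```

```text
[ 0.55047784 -0.03714668  0.25943077] [-3.14143419e+00  4.54057134e-04 -2.83270624e+00] [-0.67236631  0.25677112  0.09290337] 0.18663768579037712
```

View pics/w5.png

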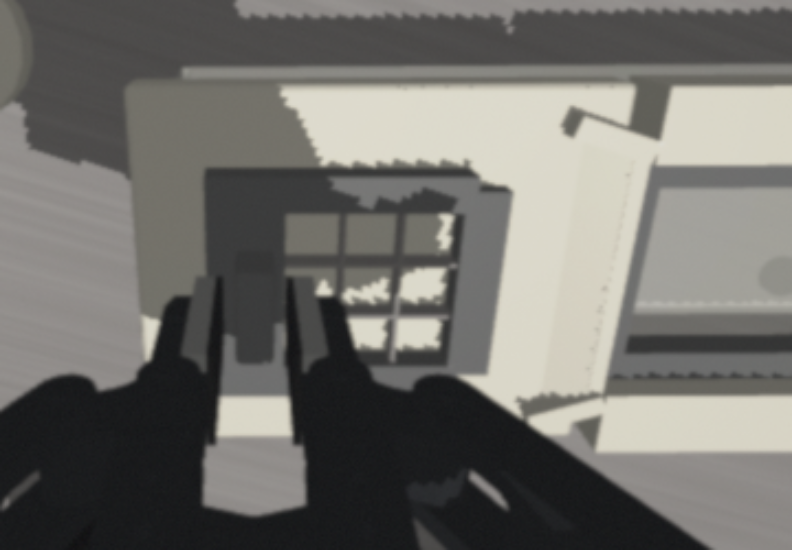

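The insert lies flat and square on the cover, with the open fingers caging the tab at crop (255,310). The lip line at crop (625,270) is parallel to the nose. Now pushing.

Emit:
{"fn": "arm_command", "kwargs": {
  "motion": [
    [[0,0,0,0,0.3,0,1.6],[0,0,0,0,0.5,0,1.6],[0,0,0,0,0.5,0,1.6],[0,0,0,0,0.5,0,1.6],[0,0,0,0,0.3,0,1.6]]
  ]
}}

```text
clock: 8.48
eef_pos: [0.5436, -0.0164, 0.2592]
ee_rot: [3.142, -0.0, -2.832]
ft_force: [-0.1, -1.1, -0.1]
opening: 0.191
gripper_force: 0.4
```

Emit:
{"fn": "arm_command", "kwargs": {
  "motion": [
    [[0,0,0,0,0.3,0,1.6],[0,0,0,0,0.3,0,1.6],[0,0,0,0,0.3,0,1.6],[0,0,0,0,0.3,0,1.6],[0,0,0,0,0.3,0,1.6]]
  ]
}}

```text
clock: 8.9
eef_pos: [0.5398, -0.0031, 0.2596]
ee_rot: [-3.139, 0.001, -2.833]
ft_force: [1.4, -1.7, 1.0]
opening: 0.189
gripper_force: 0.6
```

Emit:
{"fn": "arm_command", "kwargs": {
  "motion": [
    [[0,0,0,0,0.4,0,1.6],[0,0,0,0,0.4,0,1.6],[0,0,0,0,0.4,0,1.6],[0,0,0,0,0.4,0,1.6],[0,0,0,0,0.4,0,1.6]]
  ]
}}

```text
clock: 9.32
eef_pos: [0.5331, 0.0167, 0.2592]
ee_rot: [3.141, -0.0, -2.832]
ft_force: [0.2, -1.2, 0.7]
opening: 0.186
gripper_force: 0.7
```

Emit:
{"fn": "arm_command", "kwargs": {
  "motion": [
    [[0,0,0,0,0.4,0,1.6],[0,0,0,0,0.4,0,1.6],[0,0,0,0,0.4,0,1.6],[0,0,0,0,0.3,0,1.6],[0,0,0,0,0,0,1.6]]
  ]
}}

```text
clock: 9.73
eef_pos: [0.5285, 0.0312, 0.2592]
ee_rot: [3.141, -0.0, -2.832]
ft_force: [-0.4, 0.0, -0.1]
opening: 0.19
gripper_force: 0.0
```

Run:
```python
from h import *
s=monitor.observe();print(s['eef_pos'],s['ft_force'],s['moment'])
w=cap('wrist');cv2.imwrite('pics/w6.png',cv2.resize(w['color'][120:370,200:560],None,fx=2.2,fy=2.2))
```

```text
[0.52847311 0.03119398 0.25915521] [-0.37360668  0.01677725 -0.06119367] [0.00908954 0.03386964 0.04802578]
```

View pics/w6.png

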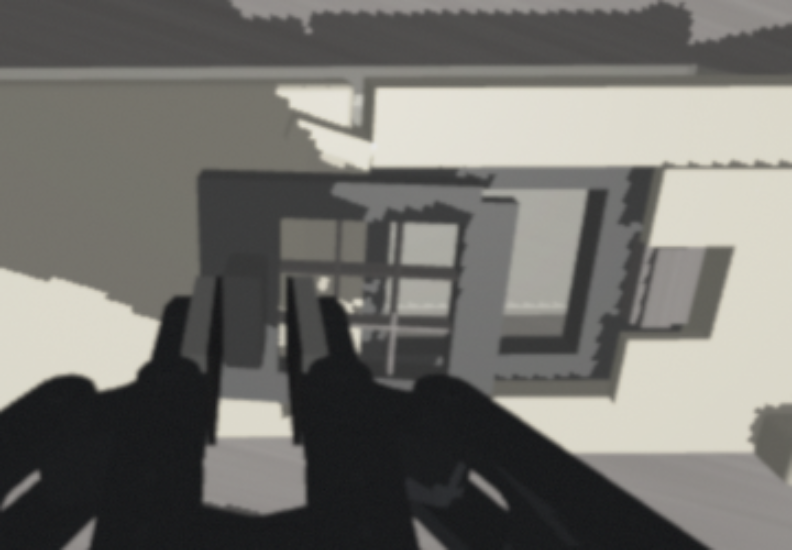

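The insert has crossed the lip between the guide walls, square to the pocket, with the tab still caged at crop (245,310). Next I'll raise the fingertips so the tail can tip up, then push on.

Emit:
{"fn": "arm_command", "kwargs": {
  "motion": [
    [[0,0,0,0,0,-0.4,1.6],[0,0,0,0,0.3,0,1.6],[0,0,0,0,0.3,0,1.6],[0,0,0,0,0.3,0,1.6],[0,0,0,0,0.3,0,1.6]]
  ]
}}

```text
clock: 10.2
eef_pos: [0.5252, 0.0421, 0.2634]
ee_rot: [-3.141, 0.001, -2.833]
ft_force: [0.9, -0.6, 0.4]
opening: 0.188
gripper_force: 0.0
```

Emit:
{"fn": "arm_command", "kwargs": {
  "motion": [
    [[0,0,0,0,0.3,0,1.6],[0,0,0,0,0.3,0,1.6],[0,0,0,0,0.3,0,1.6],[0,0,0,0,0.3,0,1.6],[0,0,0,0,0.2,0,1.6]]
  ]
}}

```text
clock: 10.62
eef_pos: [0.5205, 0.0557, 0.263]
ee_rot: [3.141, -0.001, -2.832]
ft_force: [0.3, 0.2, 0.1]
opening: 0.188
gripper_force: 0.2
```

```bash
cat > look.py <<'E'
from h import *
a=np.radians(107.8);e=np.array([np.cos(a),np.sin(a)]);f=np.array([-e[1],e[0]]);O=np.array([.518,.060])
s=monitor.observe();p=np.array(s['eef_pos']);F=np.array(s['ft_force'])
print('tcp',np.round((p[:2]-O)@np.c_[e,f]*1e3,1),round(p[2]*1e3,1),'F along/across/z',np.round(np.r_[F[:2]@np.c_[e,f],F[2]],1))
w=cap('wrist');pickle.dump(w,open('wl.pkl','wb'));P=cloud(w);r=w['range_z']
C=np.dstack([(P[...,:2]-O)@np.c_[e,f],P[...,2]])*1e3
# grey insert top profile: strip at across 20..31 (tool x positive side, unobstructed)
m=(r>0)&(C[...,1]>24)&(C[...,1]<30)&(C[...,2]>66)&(C[...,2]<100)
q=C[m];print('z by along',[(x,round(float(np.median(z[:,2])),1)) for x in range(-60,92,6) if len(z:=q[abs(q[:,0]-x)<3])>3])
E
python3 look.py
```

```text
tcp [-4.9 -1.1] 263.0 F along/across/z [ 0.1 -0.3  0.1]
z by along [(-60, 71.0), (-54, 71.0), (-48, 70.9), (-42, 70.9), (-36, 70.9), (-30, 70.9), (-24, 71.2), (-18, 84.7), (-12, 84.0), (-6, 83.4), (0, 82.9), (6, 82.1), (12, 81.7), (18, 81.0), (24, 80.2), (30, 79.8), (36, 79.0), (42, 78.4), (48, 77.7), (54, 70.3), (60, 68.9), (66, 69.0), (72, 76.1), (78, 79.9), (84, 80.0), (90, 79.9)]
```

Emit:
{"fn": "arm_command", "kwargs": {
  "motion": [
    [[0,0,0,0,0.3,0,1.6],[0,0,0,0,0.3,0,1.6],[0,0,0,0,0.3,0,1.6],[0,0,0,0,0.2,0,1.6],[0,0,0,0,0,0,1.6]]
  ]
}}

```text
clock: 11.08
eef_pos: [0.5173, 0.0662, 0.2632]
ee_rot: [3.141, 0.0, -2.832]
ft_force: [-0.1, 0.8, -1.1]
opening: 0.184
gripper_force: 0.0
```

```bash
python3 look.py
```

```text
tcp [ 6.1 -1.3] 263.2 F along/across/z [ 0.8 -0.2 -1.1]
z by along [(-60, 71.0), (-54, 71.0), (-48, 71.1), (-42, 70.9), (-36, 71.0), (-30, 71.1), (-24, 71.0), (-18, 71.0), (-12, 72.7), (-6, 83.4), (0, 82.9), (6, 82.4), (12, 81.7), (18, 81.2), (24, 80.9), (30, 80.3), (36, 79.8), (42, 79.3), (48, 78.7), (54, 78.2), (60, 77.3), (66, 70.1), (72, 76.5), (78, 80.0), (84, 79.9), (90, 80.1)]
```

Emit:
{"fn": "arm_command", "kwargs": {
  "motion": [
    [[0,0,0,0,0,0.3,1.6],[0,0,0,0,0.1,0,1.6],[0,0,0,0,0.1,0,1.6],[0,0,0,0,0.1,0,1.6],[0,0,0,0,0.1,0,1.6]]
  ]
}}

```text
clock: 11.55
eef_pos: [0.5162, 0.0696, 0.2602]
ee_rot: [-3.142, -0.0, -2.833]
ft_force: [0.5, -1.3, -0.6]
opening: 0.188
gripper_force: 0.2
```

Emit:
{"fn": "arm_command", "kwargs": {
  "motion": [
    [[0,0,0,0,0.1,0,1.6],[0,0,0,0,0,0,1.6]]
  ]
}}

```text
clock: 11.72
eef_pos: [0.5159, 0.0707, 0.2602]
ee_rot: [3.141, -0.0, -2.832]
ft_force: [0.1, 0.2, 0.4]
opening: 0.182
gripper_force: 0.0
```

Emit:
{"fn": "arm_command", "kwargs": {
  "motion": [
    [[0,0,0,0,0.1,0,1.6],[0,0,0,0,0,0,1.6]]
  ]
}}

```text
clock: 11.88
eef_pos: [0.5157, 0.0715, 0.2603]
ee_rot: [-3.141, 0.0, -2.833]
ft_force: [0.1, -1.3, -0.7]
opening: 0.189
gripper_force: 0.3
```

```bash
python3 look.py
```

```text
tcp [11.7 -1.3] 260.3 F along/across/z [-1.3  0.3 -0.7]
z by along [(-60, 70.9), (-54, 70.9), (-48, 70.8), (-42, 70.9), (-36, 71.1), (-30, 70.9), (-24, 70.9), (-18, 71.1), (-12, 72.7), (-6, 74.8), (0, 82.8), (6, 82.5), (12, 81.8), (18, 81.6), (24, 81.0), (30, 80.5), (36, 79.9), (42, 79.4), (48, 79.1), (54, 78.7), (60, 78.1), (66, 75.0), (72, 74.4), (78, 80.0), (84, 79.9), (90, 80.0)]
```

Emit:
{"fn": "arm_command", "kwargs": {
  "motion": [
    [[0,0,0,0,0.1,0,1.6],[0,0,0,0,0,0,1.6],[0,0,0,0,0,0,1.6]]
  ]
}}

```text
clock: 12.18
eef_pos: [0.5156, 0.0721, 0.2603]
ee_rot: [-3.14, 0.0, -2.833]
ft_force: [0.6, -2.9, -0.4]
opening: 0.186
gripper_force: 1.7
```

Emit:
{"fn": "arm_command", "kwargs": {
  "motion": [
    [[0,0,0,0,0.1,0,1.6],[0,0,0,0,0,0,1.6],[0,0,0,0,0,0,1.6]]
  ]
}}

```text
clock: 12.43
eef_pos: [0.5152, 0.0731, 0.2603]
ee_rot: [-3.141, 0.0, -2.833]
ft_force: [0.8, -4.3, 0.7]
opening: 0.186
gripper_force: 2.3
```

Emit:
{"fn": "arm_command", "kwargs": {
  "motion": [
    [[0,0,0,0,0.1,0,1.6],[0,0,0,0,0,0,1.6],[0,0,0,0,0,0,1.6]]
  ]
}}

```text
clock: 12.68
eef_pos: [0.5149, 0.0741, 0.2603]
ee_rot: [-3.141, 0.0, -2.833]
ft_force: [2.5, -4.8, 1.5]
opening: 0.191
gripper_force: 2.5
```

```bash
python3 look.py
```

```text
tcp [14.4 -1.4] 260.3 F along/across/z [-5.3 -0.9  1.5]
z by along [(-60, 70.9), (-54, 71.1), (-48, 71.0), (-42, 71.1), (-36, 70.8), (-30, 70.9), (-24, 71.0), (-18, 71.2), (-12, 72.6), (-6, 74.6), (0, 83.1), (6, 82.6), (12, 82.2), (18, 81.8), (24, 81.3), (30, 80.6), (36, 80.3), (42, 79.8), (48, 79.2), (54, 78.7), (60, 78.3), (66, 77.8), (72, 76.8), (78, 79.9), (84, 79.9), (90, 79.9)]
```

Emit:
{"fn": "arm_command", "kwargs": {
  "motion": [
    [[0,0,0,0,0.1,0,1.6],[0,0,0,0,0,0,1.6],[0,0,0,0,0,0,1.6]]
  ]
}}

```text
clock: 12.98
eef_pos: [0.5147, 0.075, 0.2604]
ee_rot: [-3.14, 0.0, -2.833]
ft_force: [1.2, -5.5, 1.3]
opening: 0.187
gripper_force: 2.8
```

Emit:
{"fn": "arm_command", "kwargs": {
  "motion": [
    [[0,0,0,0,0.1,0,1.6],[0,0,0,0,0,0,1.6],[0,0,0,0,0,0,1.6]]
  ]
}}

```text
clock: 13.23
eef_pos: [0.5145, 0.0758, 0.2604]
ee_rot: [-3.14, 0.0, -2.833]
ft_force: [1.8, -5.8, -0.2]
opening: 0.191
gripper_force: 3.1
```

Emit:
{"fn": "arm_command", "kwargs": {
  "motion": [
    [[0,0,0,0,0.08,0,1.6],[0,0,0,0,0,0,1.6],[0,0,0,0,0,0,1.6]]
  ]
}}

```text
clock: 13.48
eef_pos: [0.5143, 0.0764, 0.2604]
ee_rot: [-3.139, 0.0, -2.833]
ft_force: [2.5, -6.7, -0.1]
opening: 0.187
gripper_force: 3.4
```

```bash
python3 look.py
```

```text
tcp [16.8 -1.5] 260.4 F along/across/z [-7.1 -0.3 -0.1]
z by along [(-60, 71.1), (-54, 71.1), (-48, 71.0), (-42, 70.9), (-36, 71.0), (-30, 70.8), (-24, 70.9), (-18, 71.1), (-12, 72.7), (-6, 74.5), (0, 82.9), (6, 83.0), (12, 82.4), (18, 81.9), (24, 81.6), (30, 81.0), (36, 80.5), (42, 79.8), (48, 79.5), (54, 78.9), (60, 78.4), (66, 78.0), (72, 78.7), (78, 80.0), (84, 80.0), (90, 79.9)]
```

Emit:
{"fn": "arm_command", "kwargs": {
  "motion": [
    [[0,0,0,0,0.06,0.1,1.6],[0,0,0,0,0,0.1,1.6],[0,0,0,0,0,0,1.6],[0,0,0,0,0,0,1.6]]
  ]
}}

```text
clock: 13.87
eef_pos: [0.5142, 0.0768, 0.2584]
ee_rot: [-3.138, 0.0, -2.833]
ft_force: [2.2, -7.3, 1.3]
opening: 0.189
gripper_force: 3.9
```

Emit:
{"fn": "arm_command", "kwargs": {
  "motion": [
    [[0,0,0,0,0,0.1,1.6],[0,0,0,0,0,0,1.6],[0,0,0,0,0,0,1.6]]
  ]
}}

```text
clock: 14.12
eef_pos: [0.5142, 0.0767, 0.2575]
ee_rot: [-3.138, 0.0, -2.833]
ft_force: [2.9, -7.6, 0.7]
opening: 0.19
gripper_force: 4.0
```

Emit:
{"fn": "arm_command", "kwargs": {
  "motion": [
    [[0,0,0,0,0,0.1,1.6],[0,0,0,0,0,0,1.6],[0,0,0,0,0,0,1.6]]
  ]
}}

```text
clock: 14.37
eef_pos: [0.5142, 0.0766, 0.2564]
ee_rot: [-3.138, 0.0, -2.834]
ft_force: [2.8, -8.5, 0.6]
opening: 0.191
gripper_force: 4.2
```

```bash
python3 look.py
```

```text
tcp [17.  -1.5] 256.4 F along/across/z [-9.  -0.1  0.6]
z by along [(-60, 70.8), (-54, 70.9), (-48, 71.0), (-42, 71.1), (-36, 71.1), (-30, 71.0), (-24, 71.0), (-18, 71.1), (-12, 72.6), (-6, 74.5), (0, 78.3), (6, 78.9), (12, 78.6), (18, 78.6), (24, 78.4), (30, 78.2), (36, 78.0), (42, 78.0), (48, 77.7), (54, 77.6), (60, 77.5), (66, 77.1), (72, 78.9), (78, 80.0), (84, 80.1), (90, 80.0)]
```

Emit:
{"fn": "arm_command", "kwargs": {
  "motion": [
    [[0,0,0,0,0,0.1,1.6],[0,0,0,0,0,0,1.6],[0,0,0,0,0,0,1.6]]
  ]
}}

```text
clock: 14.67
eef_pos: [0.5142, 0.0765, 0.2555]
ee_rot: [-3.137, 0.0, -2.834]
ft_force: [2.9, -9.0, 1.3]
opening: 0.185
gripper_force: 4.4
```

Emit:
{"fn": "arm_command", "kwargs": {
  "motion": [
    [[0,0,0,0,0,0.1,1.6],[0,0,0,0,0,0,1.6],[0,0,0,0,0,0,1.6]]
  ]
}}

```text
clock: 14.92
eef_pos: [0.5143, 0.0764, 0.2546]
ee_rot: [-3.137, 0.001, -2.834]
ft_force: [2.8, -9.8, 2.4]
opening: 0.186
gripper_force: 4.7
```

```bash
python3 look.py
```

```text
tcp [16.8 -1.5] 254.6 F along/across/z [-10.2   0.3   2.4]
z by along [(-60, 71.0), (-54, 71.0), (-48, 71.0), (-42, 70.9), (-36, 71.1), (-30, 70.9), (-24, 70.9), (-18, 71.0), (-12, 72.5), (-6, 74.6), (0, 76.6), (6, 77.1), (12, 77.1), (18, 76.9), (24, 76.9), (30, 77.0), (36, 77.0), (42, 76.9), (48, 77.0), (54, 76.9), (60, 77.1), (66, 77.0), (72, 78.6), (78, 79.9), (84, 80.0), (90, 79.9)]
```

Emit:
{"fn": "arm_command", "kwargs": {
  "motion": [
    [[0,0,0,0,-0.1,0,1.6],[0,0,0,0,-0.1,0,1.6],[0,0,0,0,-0.1,0,1.6],[0,0,0,0,0,0,2.2],[0,0,0,0,0,0,2.2]]
  ]
}}

```text
clock: 15.38
eef_pos: [0.5141, 0.0753, 0.254]
ee_rot: [3.139, -0.001, -2.832]
ft_force: [0.9, 0.5, 0.6]
opening: 0.26
gripper_force: 0.0
```

```bash
python3 look.py
```

```text
tcp [15.7 -1. ] 254.0 F along/across/z [ 0.2 -1.1  0.6]
z by along [(-60, 71.0), (-54, 70.9), (-48, 71.1), (-42, 70.9), (-36, 71.0), (-30, 71.0), (-24, 71.0), (-18, 71.0), (-12, 72.6), (-6, 74.4), (0, 76.7), (6, 77.0), (12, 76.9), (18, 77.1), (24, 77.0), (30, 77.0), (36, 76.9), (42, 77.0), (48, 77.0), (54, 76.9), (60, 76.9), (66, 77.0), (72, 78.6), (78, 79.9), (84, 79.8), (90, 79.9)]
```

Free and flat. Lifting straight up.

Emit:
{"fn": "arm_command", "kwargs": {
  "motion": [
    [[0,0,0,0,0,-0.5,2.2],[0,0,0,0,0,-1.5,2.2],[0,0,0,0,0,-2.5,2.2],[0,0,0,0,0,-2.5,2.2],[0,0,0,0,0,-2.5,2.2]]
  ]
}}

```text
clock: 15.85
eef_pos: [0.5141, 0.075, 0.3502]
ee_rot: [3.141, -0.001, -2.832]
ft_force: [0.4, -0.2, 1.3]
opening: 0.257
gripper_force: 0.0
```

Emit:
{"fn": "arm_command", "kwargs": {
  "motion": [
    [[0,0,0,0,0,-1,2.2],[0,0,0,0,0,0,2.2],[0,0,0,0,0,0,2.2],[0,0,0,0,0,0,2.2],[0,0,0,0,0,0,2.2]]
  ]
}}

```text
clock: 16.27
eef_pos: [0.5139, 0.0747, 0.3575]
ee_rot: [3.141, -0.003, -2.833]
ft_force: [-0.1, -0.1, -0.1]
opening: 0.261
gripper_force: 0.0
```

```bash
python3 look.py
python3 - <<'E'
from h import *
w=pickle.load(open('wl.pkl','rb'));a=np.radians(107.8);e=np.array([np.cos(a),np.sin(a)]);f=np.array([-e[1],e[0]])
P=cloud(w);C=np.dstack([(P[...,:2]-[.518,.06])@np.c_[e,f],P[...,2]])*1e3
for y in(-28,-22,0,22,28):
    q=C[(abs(C[...,1]-y)<3)&(w['range_z']>0)&(C[...,2]<105)];print(y,[(x,round(float(np.median(z[:,2])),1)) for x in range(-6,80,6) if len(z:=q[abs(q[:,0]-x)<2])>2])
E
```

```text
tcp [15.2 -0.6] 357.5 F along/across/z [-0.1  0.1 -0.1]
z by along [(-60, 71.1), (-54, 70.7), (-48, 71.1), (-42, 70.7), (-36, 71.0), (-30, 70.9), (-24, 71.0), (-18, 71.0), (-12, 72.6), (-6, 74.3), (0, 76.5), (6, 77.0), (12, 77.1), (18, 76.9), (24, 76.8), (30, 77.0), (36, 76.9), (42, 77.1), (48, 76.9), (54, 76.9), (60, 76.8), (66, 77.0), (72, 79.3), (78, 79.9), (84, 80.0), (90, 80.2)]
-28 [(-6, 74.5), (0, 76.6), (6, 76.8), (12, 77.0), (18, 77.0), (24, 64.0), (30, 75.2), (36, 75.9), (42, 69.5), (48, 64.2), (54, 70.6), (60, 76.4), (66, 75.8), (72, 73.8), (78, 80.2)]
-22 [(-6, 74.8), (0, 76.7), (6, 77.0), (12, 77.0), (18, 77.0), (24, 6.4), (30, 7.0), (36, 73.4), (42, 70.6), (48, 7.7), (54, 38.7), (60, 72.5), (66, 69.0), (72, 74.4), (78, 80.0)]
0 [(-6, 74.9), (0, 76.6), (6, 77.1), (12, 91.1), (18, 77.3), (24, 6.4), (30, 6.2), (36, 6.1), (42, 6.3), (48, 6.0), (54, 5.8), (60, 5.9), (66, 68.2), (72, 73.5), (78, 73.9)]
22 [(-6, 74.4), (0, 76.7), (6, 77.0), (12, 76.8), (18, 76.9), (24, 76.8), (30, 77.4), (36, 76.7), (42, 77.0), (48, 77.1), (54, 77.2), (60, 77.3), (66, 76.8), (72, 78.3), (78, 79.7)]
28 [(-6, 74.1), (0, 76.5), (6, 77.0), (12, 77.1), (18, 77.0), (24, 76.6), (30, 77.0), (36, 76.8), (42, 77.0), (48, 76.9), (54, 77.0), (60, 76.8), (66, 76.9), (72, 75.4), (78, 79.9)]
```

```bash
python3 -c "
from h import *
print(hand_in())"
```

```text
the job is handed in; nothing more can be done
None
```

The dicing insert is home: it lies flat in the chopper pocket with its tail down behind the lip and nose under the lugs. The arm was clear of everything when I handed the job in at about 16 s, the highest measured push was about 10 N, and no other object was touched.

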